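# Rack the dried edge stones

## Task

The four ski-edge stones left standing on the drip tray have dried: put each one upright in the rack, fully down in the empty slot that is cut to its own length and thickness. Leave the black rubber block where it lies on the tray, and leave the stone that is already in the rack in its place.

Things in the scene. Friction and masses are not known exactly. Their poses are not given: they have to be found in the camera images.
- stone_long: the long diamond plate (alloy, dark dotted faces): 110 mm long, 10 mm thick, 30 mm tall, standing on its long edge on the grey drip tray, floor 4 mm above the bench. Origin: centre of its underside; x along its length, y across its thickness, z up; both ways round are alike. About 0.1 kg
- stone_middle: the middle diamond plate (alloy, dark dotted faces): 80 mm long, 10 mm thick, 30 mm tall, standing on its long edge on the grey drip tray, floor 4 mm above the bench. Origin: centre of its underside; x along its length, y across its thickness, z up; both ways round are alike. About 0.1 kg
- stone_short: the short diamond plate (alloy, dark dotted faces): 50 mm long, 10 mm thick, 30 mm tall, standing on its long edge on the grey drip tray, floor 4 mm above the bench. Origin: centre of its underside; x along its length, y across its thickness, z up; both ways round are alike. About 0.1 kg
- stone_thick: the thick two-layer grey bench stone: 80 mm long, 20 mm thick (the only loose stone of that thickness), 30 mm tall, standing on its long edge on the grey drip tray, floor 4 mm above the bench. Origin: centre of its underside; x along its length, y across its thickness, z up; both ways round are alike. About 0.1 kg
- holder_long: fixed pale wooden block 136 x 45 x 20 mm, one of five side by side (any order, 46 mm apart). Its slot, 120 mm along x, 13 mm wide, 14 mm deep, 4 mm chamfers all round, is for the 110 x 10 mm stone. Origin: centre of the underside, 4 mm above the bench; x along the slot, z up. Slot floor 6 mm, block top 20 mm above the origin; a seated stone stands 16 mm proud
- holder_middle: fixed pale wooden block 136 x 45 x 20 mm, one of five side by side (any order, 46 mm apart). Its slot, 90 mm along x, 13 mm wide, 14 mm deep, 4 mm chamfers all round, is for the 80 x 10 mm stone. Origin: centre of the underside, 4 mm above the bench; x along the slot, z up. Slot floor 6 mm, block top 20 mm above the origin; a seated stone stands 16 mm proud
- holder_short: fixed pale wooden block 136 x 45 x 20 mm, one of five side by side (any order, 46 mm apart). Its slot, 60 mm along x, 13 mm wide, 14 mm deep, 4 mm chamfers all round, is for the 50 x 10 mm stone. Origin: centre of the underside, 4 mm above the bench; x along the slot, z up. Slot floor 6 mm, block top 20 mm above the origin; a seated stone stands 16 mm proud
- holder_thick: fixed pale wooden block 136 x 45 x 20 mm, one of five side by side (any order, 46 mm apart). Its slot, 90 mm along x, 23 mm wide, 14 mm deep, 4 mm chamfers all round, is for the 80 x 20 mm stone. Origin: centre of the underside, 4 mm above the bench; x along the slot, z up. Slot floor 6 mm, block top 20 mm above the origin; a seated stone stands 16 mm proud
- stone_stored: a bench stone 110 x 20 x 30 mm that already stands in the fifth block's slot and stays there; it stands 16 mm proud of the block. Origin: centre of its underside, x along its length, z up
- rubber_block: black rubber abrasive block 34 x 60 x 22 mm lying flat on the drip tray among the stones; not a stone, it stays there. Origin: centre of its underside, y along its 60 mm length, z up

How it is judged (in metres and radians):
At the end, for the whole second after the job is handed in: Each stone in the slot of its own size: centre within 8 mm of its block's centre from above, underside 3 to 10 mm over the block's underside, upright within 0.2 rad, along the slot within 0.12 rad, released, at rest. Stored stone moved under 12 mm and upright, rubber block under 30 mm (horizontal distance between stone_long and holder_long below 0.008 m and z of stone_long in the frame of holder_long between 0.003 and 0.01 m and angle between each of stone_long, stone_middle, stone_short, stone_thick, stone_stored's own z axis and vertical below 0.2 rad and angle between the x axis of stone_long and the x axis of holder_long, either way round below 0.12 rad and linear speed of each of stone_long, stone_middle, stone_short, stone_thick below 0.02 m/s and angular speed of each of stone_long, stone_middle, stone_short, stone_thick below 0.2 rad/s and horizontal distance between stone_middle and holder_middle below 0.008 m and z of stone_middle in the frame of holder_middle between 0.003 and 0.01 m and angle between the x axis of stone_middle and the x axis of holder_middle, either way round below 0.12 rad and horizontal distance between stone_short and holder_short below 0.008 m and z of stone_short in the frame of holder_short between 0.003 and 0.01 m and angle between the x axis of stone_short and the x axis of holder_short, either way round below 0.12 rad and horizontal distance between stone_thick and holder_thick below 0.008 m and z of stone_thick in the frame of holder_thick between 0.003 and 0.01 m and angle between the x axis of stone_thick and the x axis of holder_thick, either way round below 0.12 rad and distance of stone_stored from where it was at the start of the episode below 0.012 m and distance of rubber_block from where it was at the start of the episode below 0.03 m); the robot touches nothing.
It fails at once if the rubber block is shoved more than 30 mm or carried off (distance of rubber_block from where it was at the start of the episode above 0.03 m).
It fails at once if the stone already in the rack is pulled out or shoved more than 12 mm (distance of stone_stored from where it was at the start of the episode above 0.012 m).
It also fails if it takes over 90 s, if anything falls off the work surface, if the arm or the gripper's body presses on something with over 40 N, if the wrist force passes 120 N, or if a joint passes its speed limit or range.

## Robot

A 6-joint arm with a two-finger parallel gripper is mounted at the origin on a cart in front of the work surface, level with it; the furniture and walls round the work are solid. World frame = base frame: x ahead of the robot, y to its left, z up, the work surface at z = 0. Lengths are in mm, angles in rad, forces in N, time in s.
With the tool pointing down it reaches from about 250 to 725 mm from the base axis. Payload 9.7 kg.
Tool frame: the origin (TCP) lies between the finger pads; the fingertips stand 17 mm ahead of it and the grasp point (between the pads) lies 2 mm behind it; z points along the fingers, y is the line along which they close (so a half turn about z gives the same grasp; the last joint's range is limited). The gripper opens to 85 mm and grips with 20 to 120 N. Pads are 22 mm wide; open, the fingers measure 114 mm over their backs; the gripper's body (76 mm by 85 mm) begins 54 mm behind the grasp point. The pads swing forward as they close: fully open they stand 13 mm farther back than shut.
Start: joints at [1.26, 0.087, 0.176, 1.66, 0, 1.571], TCP at [168.198, 523.647, 248.284] pointing down, gripper open.
Joint ranges: [-3.13, 3.13], [-0.85, 1.81], [-1.15, 1.24], [-2.2, 2.28], [-1.44, 1.52], [-3.14, 3.14]. Speed limits (rad/s): [2.22, 2.22, 2.57, 3.14, 3.14, 3.14].

## Interface

Orientations are given as a unit quaternion [x, y, z, w].
In Python, from bench import readout, viewer, hand_in gives the robot as it stands.
- The arm moves only by the tool apply_moves, never from a script. Its argument "moves" is a list of rows, each a list of 4 numbers: the shift along the world's x, y, z in mm, then the turn about the world's z in degrees. A call has 1 to 10 rows; each row is the pose to reach, as a shift and turn from the pose commanded when the call began; what a row does not reach only later rows make up. A row lasts 1/8 s, in which the tool goes at most 62.5 mm and 10.7 degrees, less where a joint would pass 70% of its speed; a pose out of reach is approached as far as the arm can. A call with a gripper value outside its range is refused whole. "fingers" is the closure, from -1 (fully open) to 1 (shut), set as the call begins (left out, the last holds). The fingers move at their own pace and stop on an object; "force" is the grip in N (left out, the last holds). Time passes only in rows, so rows that repeat a pose let the fingers close. It gives the time, the measured TCP pose, the force, the opening and the grip force at its end, in the units of the state.
- readout.get_state(): the state, without advancing time (a new reading comes with each control period).
- viewer.camera(name): name is "side" or "top"; returns the picture (420x560x3 uint8, red, green, blue); there is no depth.
- viewer.calibration(name): a dict with "fx", "fy", "cx", "cy" (pixels), "dist" ([k1, k2, p1, p2, k3] as OpenCV has them; the pictures are not rectified), "world_to_cam" (4x4, takes a point from world to camera coordinates). Camera axes: x right, y up, looking along -z (the intrinsics and any distortion apply to the point x, -y, -z); pixel columns grow to the right and rows downward; lengths in mm; the calibration is good to about 2 mm. A picture is of the moment at which its call begins. calibration takes no time and is no camera call.
- hand_in(): hands the job in; it is judged then, once.
The state is a dict: "t": time; "q": joint angles; "dq": joint speeds; "joint_efforts": joint torques, N m; "position": TCP position; "tool_rot": TCP orientation; "wrist_force": force on the tool from outside, world axes, zero at the start; "ft_torque": the same for the moment, N m; "grip_width": finger opening in mm; "grip_force": force on a finger pad.
Only numpy, scipy, OpenCV 4.12 (cv2) and the standard library are available. Lean on these libraries where they do the work, as an engineer would, in place of code of your own. Each camera call takes 0.05 s, during which the arm holds its last target. There are 200 camera calls.

## Working session

There is one attempt and no reset: what is moved stays moved. The work goes in short steps, Python scripts to look and compute and a tool call to move; the robot and the scene stay as the last step left them, time stands still between calls to the robot, and variables do not carry over. Pictures are saved under pics/ and viewed, at most 14 in all, crops included, and the job is handed in when it is done.

Besides the shell and the picture viewer there is one more tool, called after "Request:" as name([rows], argument=value, ...), one row to a line, values as JSON. apply_moves: Moves the arm, as the interface text tells. Its arguments: {"type":"object","properties":{"moves":{"type":"array"},"fingers":{"type":"number"},"force":{"type":"number"}},"required":["moves"]}

```bash
mkdir -p pics; ls; cat > h.py <<'E'
import numpy as np, cv2
from bench import readout, viewer, hand_in
def cam(n):
    im=viewer.camera(n); return cv2.cvtColor(np.asarray(im),cv2.COLOR_RGB2BGR)
def ray(n,uv):
    c=viewer.calibration(n); K=np.array([[c['fx'],0,c['cx']],[0,c['fy'],c['cy']],[0,0,1.]])
    p=cv2.undistortPoints(np.array(uv,float).reshape(-1,1,2),K,np.array(c['dist'],float)).reshape(-1,2)
    d=np.c_[p[:,0],-p[:,1],-np.ones(len(p))]
    W=np.array(c['world_to_cam']); R=W[:3,:3]; o=-R.T@W[:3,3]
    return o,d@R
def onplane(n,uv,z):
    o,d=ray(n,uv); return o+d*((z-o[2])/d[:,2])[:,None]
def proj(n,P):
    c=viewer.calibration(n); K=np.array([[c['fx'],0,c['cx']],[0,c['fy'],c['cy']],[0,0,1.]])
    W=np.array(c['world_to_cam']); q=np.atleast_2d(P)@W[:3,:3].T+W[:3,3]; q=q*[1,-1,-1]
    return cv2.projectPoints(q.reshape(-1,1,3),np.zeros(3),np.zeros(3),K,np.array(c['dist'],float))[0].reshape(-1,2)
def tri(uv1,n1,uv2,n2):
    o1,d1=ray(n1,uv1);o2,d2=ray(n2,uv2);out=[]
    for a,b in zip(d1,d2):
        s=np.linalg.lstsq(np.c_[a,-b],o2-o1,rcond=None)[0]; p,q=o1+a*s[0],o2+b*s[1]
        out.append(np.r_[(p+q)/2,np.linalg.norm(p-q)])
    return np.array(out)
E
python3 - <<'E'
from h import *
for n in('top','side'):
    cv2.imwrite(f'pics/{n}0.png',cam(n)); o,_=ray(n,[[0,0]]); print(n,o,viewer.calibration(n)['fx'])
print(readout.get_state())
E
```

```text
pics
top [ 438.4893351     8.36110546 1029.16617321] 510.27046041671315
side [467.33770226 818.49667603 414.56632406] 410.46632317797946
{'t': 0.1, 'q': array([1.26001675e+00, 8.74322996e-02, 1.75177873e-01, 1.65981925e+00,
       1.95014838e-05, 1.57081071e+00]), 'dq': array([ 0.00054599, -0.00065216,  0.00189051,  0.00112835,  0.00104477,
       -0.00234989]), 'joint_efforts': array([ 2.69493330e-04, -5.21560585e+01,  4.65653694e+01,  1.59085274e-02,
        8.38785724e-06, -1.47667180e-05]), 'position': array([168.1236034 , 523.46122035, 247.62077938]), 'tool_rot': array([ 1.54772283e-01,  9.87949965e-01, -6.29471721e-04, -1.08473434e-04]), 'wrist_force': array([-1.08429092, -0.16004002, -0.30672226]), 'ft_torque': array([-0.01235328, -0.04589686,  0.01430571]), 'grip_force': 0.0, 'grip_width': 85.20650824217269}
```

View pics/top0.png

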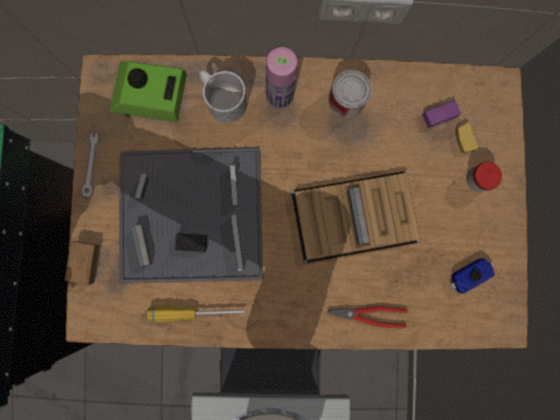

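View pics/side0.png

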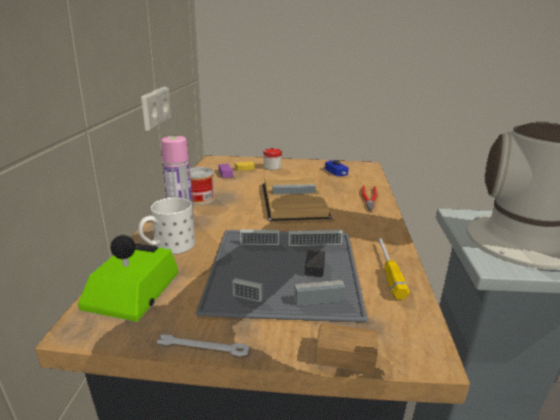

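The top view shows the tray at (120-262,148-280) with short stone (140,186), thick (141,245), middle (234,185), long (237,242), rubber (191,242). The rack is at (293-417,172-262) with the stored stone at (359,216). The side view shows the same things from the left. I'll zoom in on the top view.

```bash
python3 - <<'E'
from h import *
t=cv2.imread('pics/top0.png'); s=cv2.imread('pics/side0.png')
a=cv2.resize(t[165:275,285:425],None,fx=5.6,fy=5.4,interpolation=cv2.INTER_CUBIC)
cv2.imwrite('pics/rack.png',cv2.convertScaleAbs(a,alpha=1.8))
b=cv2.resize(t[145:285,115:268],None,fx=4,fy=4,interpolation=cv2.INTER_CUBIC)
cv2.imwrite('pics/tray.png',cv2.convertScaleAbs(b,alpha=1.6))
c=cv2.resize(s[170:320,200:370],None,fx=4,fy=4,interpolation=cv2.INTER_CUBIC)
cv2.imwrite('pics/sidez.png',cv2.convertScaleAbs(c,alpha=1.5))
# stone masks: bright grey in tray
hsv=cv2.cvtColor(t,cv2.COLOR_BGR2HSV)
for th in (95,):
    m=((hsv[...,2]>th)&(hsv[...,1]<60)).astype(np.uint8)
    m[:150]=0;m[278:]=0;m[:,:122]=0;m[:,420:]=0
    n,l,st,ce=cv2.connectedComponentsWithStats(m)
    for i in range(1,n):
        if st[i,4]>25: 
            r=cv2.minAreaRect(np.argwhere(l==i)[:,::-1].astype(np.float32)); print(th,st[i],np.round(r[0],1),np.round(r[1],1),round(r[2],1))
E
```

```text
95 [230 165   6  33 107] [233.3 180.9] [32.3  4.6] 84.3
95 [354 188  15  55 301] [360.2 215.1] [55.5  7.1] 78.1
95 [232 216  10  55 149] [236.8 243. ] [54.6  3.8] 83.4
95 [135 225  14  40 218] [141.5 244.8] [39.8  5.6] 77.9
```

View pics/rack.png

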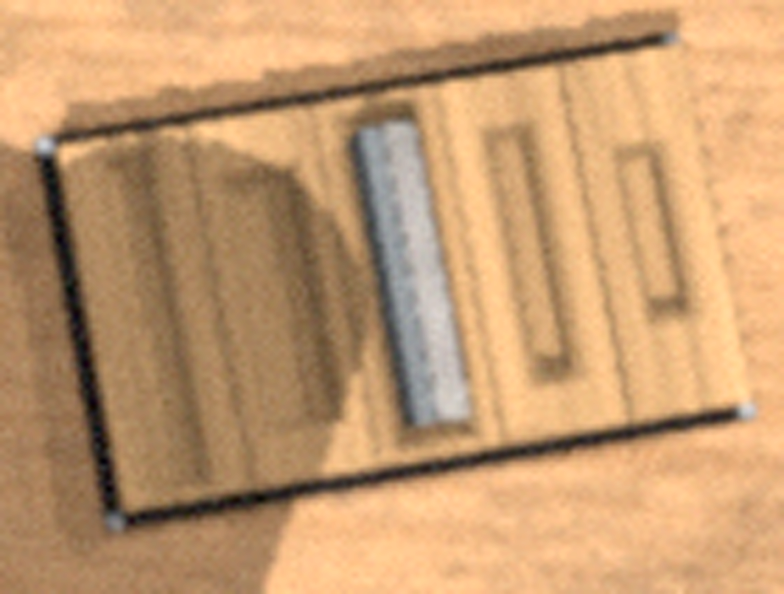

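View pics/tray.png

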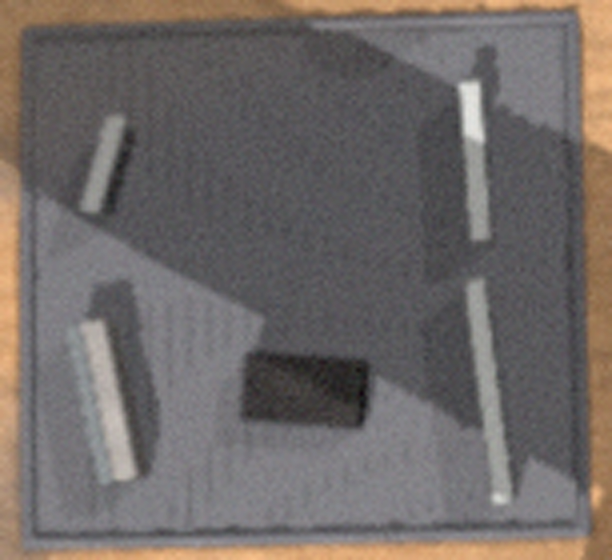

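View pics/sidez.png

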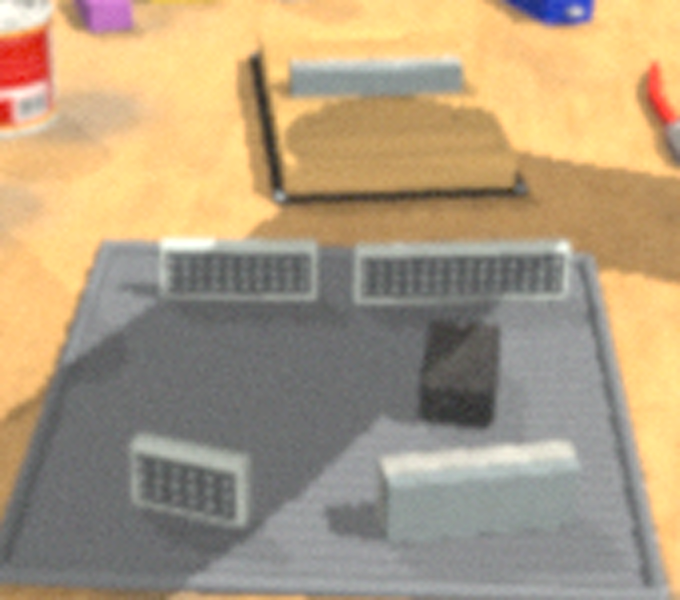

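The rack zoom shows the slots from left to right: long (col 170), thick (col 280), stored stone (357-470), middle (487-575, rows 125-380), short (620-690, rows 145-315). The tray zoom gives the top-edge strips, and the side zoom shows the top edges of all four stones with their ends clear. Next I'll triangulate them.

```bash
cat > m.py <<'E'
from h import *
Z=lambda uv,f,o:(np.array(uv,float)+.5)/np.array(f)-.5+np.array(o)
tt=dict(long=[(475,281),(501,502)],middle=[(470,82),(480,240)],short=[(115,116),(91,213)],thick=[(87,322),(118,481)])
ss=dict(long=[(357,248),(569,246)],middle=[(161,245),(316,244)],short=[(135,440),(246,455)],thick=[(382,458),(577,450)])
for k in tt:
    u=Z(tt[k],4,(115,145)); v=Z(ss[k],4,(200,170))
    P=tri(u,'top',v,'side'); Q=onplane('top',u,34); d=Q[0]-Q[1]
    print(k,np.round(P,1).tolist(),'| z34 centre',np.round(Q.mean(0),1),'len',round(np.linalg.norm(d),1),'yaw',round(np.degrees(np.arctan2(d[1],d[0])),1))
f,o=(5.6,5.4),(285,165)
for k,uv,z in(('rim',[(45,145),(670,38),(747,411),(115,521)],24),('stored',[(385,123),(441,422)],40),('middle',[(507,128),(555,378)],17),('short',[(639,146),(669,313)],17)):
    Q=onplane('top',Z(uv,f,o),z); d=Q[0]-Q[-1]
    print(k,np.round(Q,1).tolist(),np.round(Q.mean(0),1),round(np.linalg.norm(d),1),round(np.degrees(np.arctan2(d[1],d[0])),1))
P=tri(Z([(385,123),(441,422)],f,o),'top',Z([(291,67),(463,64)],4,(200,170)),'side');print('stored tri',np.round(P,1).tolist())
P=tri(Z([(45,145),(115,521)],f,o),'top',Z([(282,197),(521,187)],4,(200,170)),'side');print('rim tri',np.round(P,1).tolist())
from scipy.spatial.transform import Rotation as R
print(R.from_quat(readout.get_state()['tool_rot']).as_matrix().round(3))
E
python3 m.py
```

```text
long [[512.6, 80.6, 32.1, 2.4], [405.2, 64.8, 31.5, 2.3]] | z34 centre [457.7  72.6  34. ] len 108.3 yaw 8.3
middle [[611.8, 86.3, 30.7, 3.1], [533.3, 78.7, 32.1, 3.2]] | z34 centre [570.6  82.2  34. ] len 78.5 yaw 5.4
short [[590.6, 262.5, 32.1, 2.8], [542.5, 271.5, 34.5, 4.4]] | z34 centre [564.6 266.6  34. ] len 49.5 yaw -11.2
thick [[488.1, 270.3, 36.4, 3.6], [410.2, 252.3, 33.7, 2.0]] | z34 centre [447.8 261.6  34. ] len 79.5 yaw 13.6
rim [[561.4, -35.0, 24.0], [607.4, -259.9, 24.0], [468.7, -287.8, 24.0], [424.3, -62.3, 24.0]] [ 515.4 -161.2   24. ] 139.8 11.3
stored [[570.5, -153.6, 40.0], [462.2, -174.2, 40.0]] [ 516.4 -163.9   40. ] 110.2 10.8
middle [[572.8, -201.7, 17.0], [479.9, -219.6, 17.0]] [ 526.3 -210.6   17. ] 94.6 10.9
short [[567.3, -250.1, 17.0], [504.9, -261.1, 17.0]] [ 536.1 -255.6   17. ] 63.4 10.0
stored tri [[572.1, -153.9, 37.6, 2.6], [463.3, -174.8, 36.9, 1.9]]
rim tri [[564.8, -35.9, 2.4, 1.4], [425.5, -63.8, 3.4, 2.9]]
[[-0.952  0.306 -0.   ]
 [ 0.306  0.952 -0.001]
 [ 0.    -0.001 -1.   ]]
```

Request:
apply_moves([
  [40, -37.4, -21.2, 4.5],
  [80, -74.7, -42.4, 9],
  [120, -112, -63.6, 13.5],
  [160, -149.5, -84.7, 18],
  [200, -187, -106, 22.5],
  [240, -224, -127, 27],
  [279.8, -261.6, -148.3, 31.4],
  [279.8, -261.6, -178.3, 31.4],
  [279.8, -261.6, -178.3, 31.4],
  [279.8, -261.6, -178.3, 31.4],
], fingers=-0.1, force=30)

```text
t: 1.35
position: [447.9, 262.5, 70.9]
tool_rot: [-0.119, 0.993, 0.0, 0.0]
wrist_force: [0.0, -0.1, 0.9]
grip_width: 46.9
grip_force: 0.0
```

Request:
apply_moves([
  [0, 0, -20, 0],
  [0, 0, -33, 0],
  [0, 0, -33, 0],
])

```text
t: 1.72
position: [447.5, 262.3, 36.8]
tool_rot: [-0.119, 0.993, -0.0, -0.0]
wrist_force: [-0.3, 0.5, 1.6]
grip_width: 47.0
grip_force: 0.0
```

Request:
apply_moves([
  [0, 0, 0, 0],
  [0, 0, 0, 0],
  [0, 0, 0, 0],
  [0, 0, 0, 0],
  [0, 0, 0, 0],
  [0, 0, 20, 0],
  [0, 0, 50, 0],
  [0, 0, 50, 0],
], fingers=1)

```text
t: 2.72
position: [449.1, 262.6, 89.0]
tool_rot: [-0.118, 0.993, 0.001, 0.002]
wrist_force: [-0.1, -0.3, -1.5]
grip_width: 18.7
grip_force: 31.0
```

Request:
apply_moves([
  [8, -50, 10, 0],
  [16, -105, 10, 0],
  [24, -160, 10, 0],
  [32, -215, 10, 0],
  [40, -270, 10, -1],
  [50, -325, 10, -2],
  [60.7, -381.5, 10, -2.6],
  [60.7, -381.5, 0, -2.6],
  [60.7, -381.5, 0, -2.6],
])

```text
t: 3.85
position: [507.6, -119.3, 85.0]
tool_rot: [-0.095, 0.995, 0.001, -0.001]
wrist_force: [-0.9, 0.8, -1.5]
grip_width: 19.2
grip_force: 31.0
```

```bash
python3 - <<'E'
from h import *
t=cam('top'); s=cam('side')
a=cv2.resize(t[150:280,275:425],None,fx=4,fy=4,interpolation=cv2.INTER_CUBIC)
b=cv2.resize(s[120:240,230:360],None,fx=5,fy=5,interpolation=cv2.INTER_CUBIC)[:520]
b=cv2.resize(b,(520,416)); a=a[:,:]
o=np.zeros((600,800,3),np.uint8); o[:416,:520]=b[:416]; 
cv2.imwrite('pics/t1.png',cv2.convertScaleAbs(np.vstack([cv2.resize(a,(600,300*520//600)),cv2.resize(b,(600,330))]),alpha=1.5))
print(readout.get_state()['position'])
E
```

```text
[ 508.25011471 -118.45161738   86.33999784]
```

View pics/t1.png

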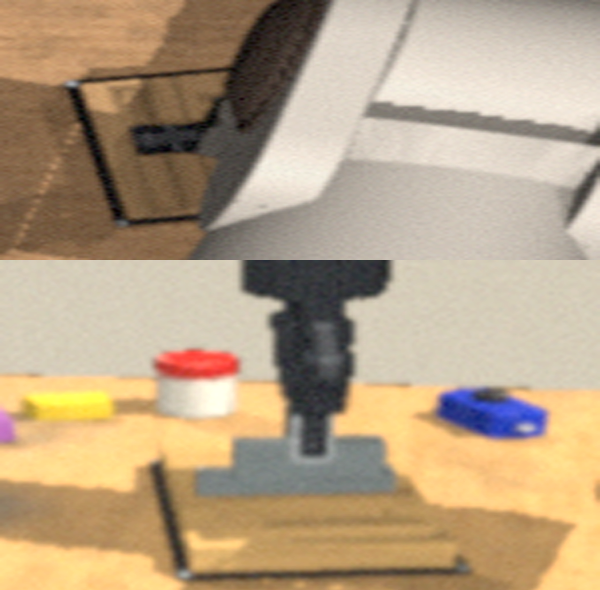

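The side view shows the held stone (235-385, row 437) level, in front of the stored stone; the arm hides the slot in the top view. I'll lower it and watch the wrist force.

Request:
apply_moves([
  [0, 0, -15, 0],
  [0, 0, -25, 0],
  [0, 0, -33, 0],
  [0, 0, -36, 0],
  [0, 0, -38, 0],
  [0, 0, -38, 0],
])

```text
t: 4.7
position: [508.8, -119.5, 49.1]
tool_rot: [-0.096, 0.995, -0.0, 0.0]
wrist_force: [-0.4, -0.7, -1.2]
grip_width: 18.8
grip_force: 31.0
```

Request:
apply_moves([
  [0, 0, -3, 0],
  [0, 0, -5, 0],
  [0, 0, -6, 0],
  [0, 0, -6, 0],
])

```text
t: 5.2
position: [508.7, -119.5, 44.0]
tool_rot: [-0.096, 0.995, -0.0, 0.0]
wrist_force: [-4.7, 1.5, 7.5]
grip_width: 19.1
grip_force: 32.1
```

Request:
apply_moves([
  [0, 0, 0, 0],
  [0, 0, 0, 0],
  [0, 0, 0, 0],
  [0, 0, 20, 0],
  [0, 0, 60, 0],
  [0, 0, 60, 0],
], fingers=0.25)

```text
t: 5.95
position: [510.3, -119.8, 106.0]
tool_rot: [-0.096, 0.995, -0.001, 0.002]
wrist_force: [0.9, 0.1, -0.0]
grip_width: 31.9
grip_force: 0.0
```

Request:
apply_moves([
  [-13, 48, 0, 0],
  [-26, 96, 0, -1],
  [-39, 144, 0, -2],
  [-51, 192.1, 0, -2.7],
  [-51, 192.1, -33, -2.7],
  [-51, 192.1, -33, -2.7],
  [-51, 192.1, -33, -2.7],
])

```text
t: 6.82
position: [457.8, 72.3, 70.4]
tool_rot: [-0.072, 0.997, -0.0, -0.0]
wrist_force: [0.6, 0.0, -0.7]
grip_width: 32.1
grip_force: 0.0
```

```bash
python3 - <<'E'
from h import *
t=cam('top'); s=cam('side')
a=cv2.resize(t[165:275,285:425],(700,550),interpolation=cv2.INTER_CUBIC)
cv2.imwrite('pics/t2.png',cv2.convertScaleAbs(a,alpha=1.6))
b=cv2.resize(s[170:320,200:370],(680,600),interpolation=cv2.INTER_CUBIC)
cv2.imwrite('pics/s2.png',cv2.convertScaleAbs(b,alpha=1.5))
E
```

```text
(no output)
```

View pics/t2.png

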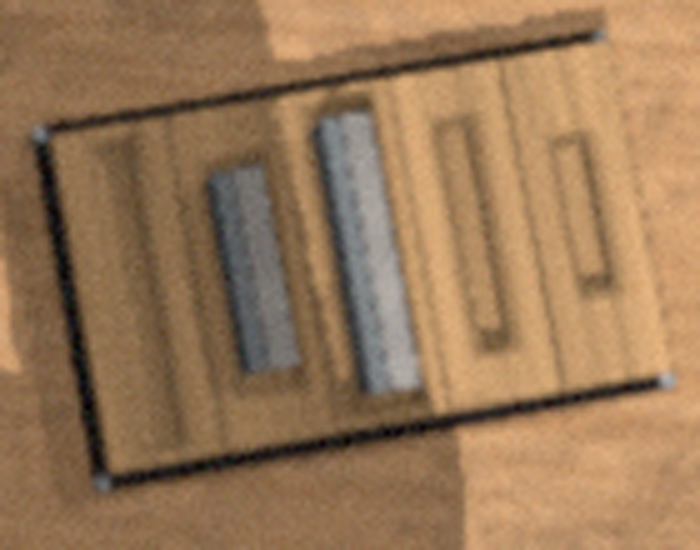

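View pics/s2.png

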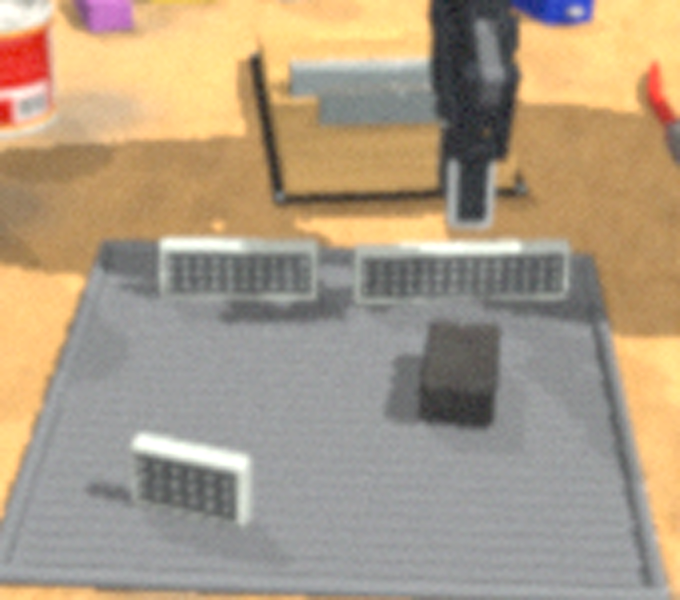

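The top view shows the thick stone in slot 2 (210-300, rows 165-372), parallel to the stored stone and centred. In the side view the gripper is above the long stone's middle (463,245).

Request:
apply_moves([
  [0, 0, -20, 0],
  [0, 0, -33, 0],
  [0, 0, -33, 0],
])

```text
t: 7.3
position: [457.3, 72.3, 36.4]
tool_rot: [-0.072, 0.997, -0.0, -0.001]
wrist_force: [-0.4, -0.0, -0.3]
grip_width: 31.8
grip_force: 0.0
```

Request:
apply_moves([
  [0, 0, 0, 0],
  [0, 0, 0, 0],
  [0, 0, 0, 0],
  [0, 0, 0, 0],
  [0, 0, 0, 0],
  [0, 0, 20, 0],
  [0, 0, 60, 0],
  [0, 0, 60, 0],
], fingers=1)

```text
t: 8.3
position: [459.1, 72.9, 99.6]
tool_rot: [-0.072, 0.997, 0.0, 0.002]
wrist_force: [0.6, 0.1, -1.2]
grip_width: 8.8
grip_force: 31.1
```

Request:
apply_moves([
  [14, -49, 0, 1],
  [28, -98, 0, 2],
  [42.2, -146.9, 0, 2.7],
  [42.2, -146.9, 0, 2.7],
  [42.2, -146.9, -20, 2.7],
  [42.2, -146.9, -35, 2.7],
  [42.2, -146.9, -43, 2.7],
  [42.2, -146.9, -46, 2.7],
  [42.2, -146.9, -48, 2.7],
  [42.2, -146.9, -48, 2.7],
])

```text
t: 9.55
position: [500.1, -74.2, 49.3]
tool_rot: [-0.096, 0.995, -0.0, 0.0]
wrist_force: [0.4, -0.7, -1.1]
grip_width: 9.2
grip_force: 31.0
```

Request:
apply_moves([
  [0, 0, -3, 0],
  [0, 0, -5, 0],
  [0, 0, -6, 0],
  [0, 0, -6, 0],
])

```text
t: 10.05
position: [500.0, -74.3, 43.8]
tool_rot: [-0.096, 0.995, -0.0, 0.0]
wrist_force: [-3.7, 0.6, 6.6]
grip_width: 9.3
grip_force: 32.0
```

Request:
apply_moves([
  [0, 0, 0, 0],
  [0, 0, 0, 0],
  [0, 0, 0, 0],
  [0, 0, 20, 0],
  [0, 0, 60, 0],
  [0, 0, 60, 0],
], fingers=0.35)

```text
t: 10.8
position: [501.5, -74.5, 105.9]
tool_rot: [-0.096, 0.995, -0.001, 0.002]
wrist_force: [0.6, -0.6, -0.3]
grip_width: 27.7
grip_force: 0.0
```

Request:
apply_moves([
  [20, 44, 0, -1],
  [40, 88, 0, -3],
  [60, 132, 0, -5],
  [70.7, 156.5, 0, -5.6],
  [70.7, 156.5, -40, -5.6],
  [70.7, 156.5, -60, -5.6],
  [70.7, 156.5, -66, -5.6],
  [70.7, 156.5, -66, -5.6],
])

```text
t: 11.8
position: [570.5, 82.2, 36.8]
tool_rot: [-0.047, 0.999, -0.0, -0.0]
wrist_force: [-0.2, 0.3, 0.6]
grip_width: 28.2
grip_force: 0.0
```

Request:
apply_moves([
  [0, 0, 0, 0],
  [0, 0, 0, 0],
  [0, 0, 0, 0],
  [0, 0, 0, 0],
  [0, 0, 0, 0],
  [0, 0, 20, 0],
  [0, 0, 60, 0],
  [0, 0, 60, 0],
], fingers=1)

```text
t: 12.8
position: [572.2, 82.5, 100.3]
tool_rot: [-0.047, 0.999, 0.0, 0.003]
wrist_force: [-0.4, 0.5, -1.4]
grip_width: 9.0
grip_force: 33.2
```

Request:
apply_moves([
  [-8, -50, 5, 1],
  [-16, -105, 5, 2],
  [-24, -160, 5, 3],
  [-32, -215, 5, 4],
  [-40, -265, 5, 5],
  [-44.3, -292.1, 5, 5.6],
  [-44.3, -292.1, 0, 5.6],
  [-44.3, -292.1, 0, 5.6],
])

```text
t: 13.8
position: [525.8, -209.2, 95.8]
tool_rot: [-0.096, 0.995, 0.001, -0.001]
wrist_force: [-0.1, 0.8, 0.5]
grip_width: 9.1
grip_force: 33.2
```

Request:
apply_moves([
  [0, 0, -20, 0],
  [0, 0, -35, 0],
  [0, 0, -43, 0],
  [0, 0, -46, 0],
  [0, 0, -48, 0],
  [0, 0, -48, 0],
])

```text
t: 14.55
position: [526.5, -209.9, 49.3]
tool_rot: [-0.096, 0.995, -0.0, 0.0]
wrist_force: [-0.1, 0.1, -1.8]
grip_width: 9.0
grip_force: 33.2
```

Request:
apply_moves([
  [0, 0, -3, 0],
  [0, 0, -5, 0],
  [0, 0, -6, 0],
  [0, 0, -6, 0],
])

```text
t: 15.05
position: [526.3, -209.9, 44.1]
tool_rot: [-0.096, 0.995, -0.0, 0.0]
wrist_force: [-3.1, 0.6, 8.9]
grip_width: 9.3
grip_force: 34.4
```

Request:
apply_moves([
  [0, 0, 0, 0],
  [0, 0, 0, 0],
  [0, 0, 0, 0],
  [0, 0, 20, 0],
  [0, 0, 60, 0],
  [0, 0, 60, 0],
], fingers=0.35)

```text
t: 15.8
position: [527.8, -210.4, 106.2]
tool_rot: [-0.096, 0.995, -0.001, 0.002]
wrist_force: [0.8, 0.3, -0.6]
grip_width: 28.0
grip_force: 0.0
```

Request:
apply_moves([
  [4, 55, 0, -2.5],
  [8, 110, 0, -5],
  [12, 165, 0, -7.5],
  [16, 220, 0, -10],
  [20, 275, 0, -12.5],
  [25, 330, 0, -15],
  [30, 385, 0, -18],
  [35, 440, 0, -21],
  [38.3, 476.5, 0, -22.2],
  [38.3, 476.5, -33, -22.2],
])

```text
t: 17.05
position: [565.5, 269.9, 70.7]
tool_rot: [0.096, 0.995, 0.001, 0.001]
wrist_force: [0.1, -0.6, -0.1]
grip_width: 27.8
grip_force: 0.0
```

Request:
apply_moves([
  [0, 0, -20, 0],
  [0, 0, -33, 0],
  [0, 0, -33, 0],
])

```text
t: 17.42
position: [564.2, 265.9, 36.1]
tool_rot: [0.098, 0.995, -0.0, -0.001]
wrist_force: [-0.1, -0.4, -0.2]
grip_width: 27.8
grip_force: 0.0
```

Request:
apply_moves([
  [0, 0, 0, 0],
  [0, 0, 0, 0],
  [0, 0, 0, 0],
  [0, 0, 0, 0],
  [0, 0, 0, 0],
  [0, 0, 20, 0],
  [0, 0, 60, 0],
  [0, 0, 60, 0],
], fingers=1)

```text
t: 18.42
position: [566.2, 267.5, 101.7]
tool_rot: [0.098, 0.995, 0.002, 0.003]
wrist_force: [0.1, -0.2, -0.8]
grip_width: 8.8
grip_force: 34.9
```

```bash
python3 - <<'E'
from h import *
a=cv2.resize(cam('top')[165:275,285:425],(700,550),interpolation=cv2.INTER_CUBIC)
cv2.imwrite('pics/t3.png',cv2.convertScaleAbs(a,alpha=1.6))
E
```

```text
(no output)
```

View pics/t3.png

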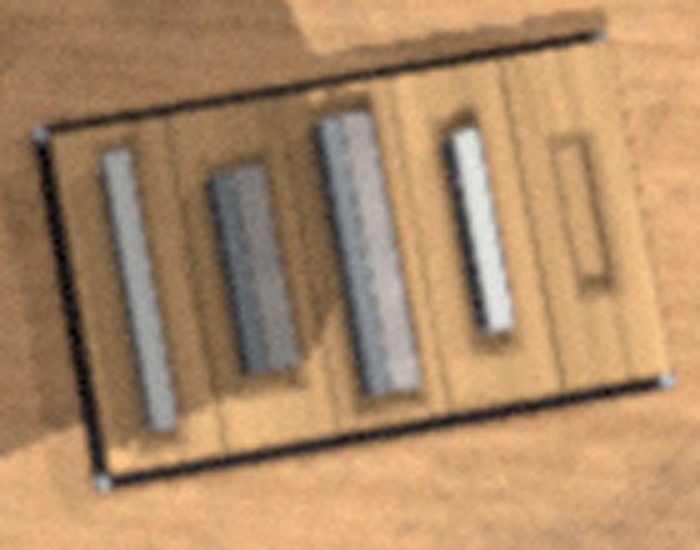

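Request:
apply_moves([
  [-3, -55, 5, 2.5],
  [-6, -110, 5, 5],
  [-9, -165, 5, 7.5],
  [-12, -220, 5, 10],
  [-15, -275, 5, 12.5],
  [-18, -330, 5, 15],
  [-22, -385, 5, 18],
  [-25, -440, 5, 20],
  [-28, -490, 5, 22.2],
  [-29.5, -521.7, 0, 22.2],
])

```text
t: 19.73
position: [534.4, -257.2, 96.5]
tool_rot: [-0.095, 0.995, 0.0, -0.0]
wrist_force: [0.8, 1.3, -1.4]
grip_width: 9.0
grip_force: 34.9
```

Request:
apply_moves([
  [0, 0, 0, 0],
  [0, 0, -20, 0],
  [0, 0, -35, 0],
  [0, 0, -43, 0],
  [0, 0, -46, 0],
  [0, 0, -48, 0],
  [0, 0, -48, 0],
])

```text
t: 20.6
position: [535.3, -255.1, 49.3]
tool_rot: [-0.096, 0.995, -0.0, 0.0]
wrist_force: [-0.0, -0.6, -0.5]
grip_width: 9.4
grip_force: 34.9
```

Request:
apply_moves([
  [0, 0, -3, 0],
  [0, 0, -5, 0],
  [0, 0, -6, 0],
  [0, 0, -6, 0],
])

```text
t: 21.1
position: [535.1, -255.1, 44.0]
tool_rot: [-0.096, 0.995, -0.0, 0.0]
wrist_force: [-3.1, 0.9, 7.0]
grip_width: 9.3
grip_force: 36.0
```

The picture shows the long, thick and middle stones in their slots, centred and parallel, before the short stone went in. Next I'll release it, retreat and check with both cameras.

Request:
apply_moves([
  [0, 0, 0, 0],
  [0, 0, 0, 0],
  [0, 0, 0, 0],
  [0, 0, 20, 0],
  [0, 0, 60, 0],
  [0, 0, 100, 0],
  [0, 55, 130, 0],
  [0, 110, 130, 0],
  [0, 165, 130, 0],
], fingers=0.35)

```text
t: 22.22
position: [535.1, -88.6, 173.4]
tool_rot: [-0.095, 0.995, -0.0, 0.001]
wrist_force: [0.2, 1.0, -0.5]
grip_width: 27.5
grip_force: 0.0
```

Request:
apply_moves([
  [-15, 55, 0, 0],
  [-30, 110, 0, 0],
  [-45, 165, 0, 0],
  [-60, 220, 0, 0],
  [-75, 275, 0, 0],
  [-90, 330, 0, 0],
  [-90, 330, 0, 0],
])

```text
t: 23.1
position: [443.9, 243.0, 172.8]
tool_rot: [-0.098, 0.995, 0.0, -0.0]
wrist_force: [1.4, 0.1, -0.2]
grip_width: 27.8
grip_force: 0.0
```

```bash
python3 - <<'E'
from h import *
t=cam('top'); s=cam('side')
a=cv2.resize(t[165:275,285:425],(760,597),interpolation=cv2.INTER_CUBIC)
cv2.imwrite('pics/t4.png',cv2.convertScaleAbs(a,alpha=1.6))
b=cv2.resize(s[160:330,190:370],(635,600),interpolation=cv2.INTER_CUBIC)
cv2.imwrite('pics/s4.png',cv2.convertScaleAbs(b,alpha=1.5))
E
```

```text
(no output)
```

View pics/t4.png

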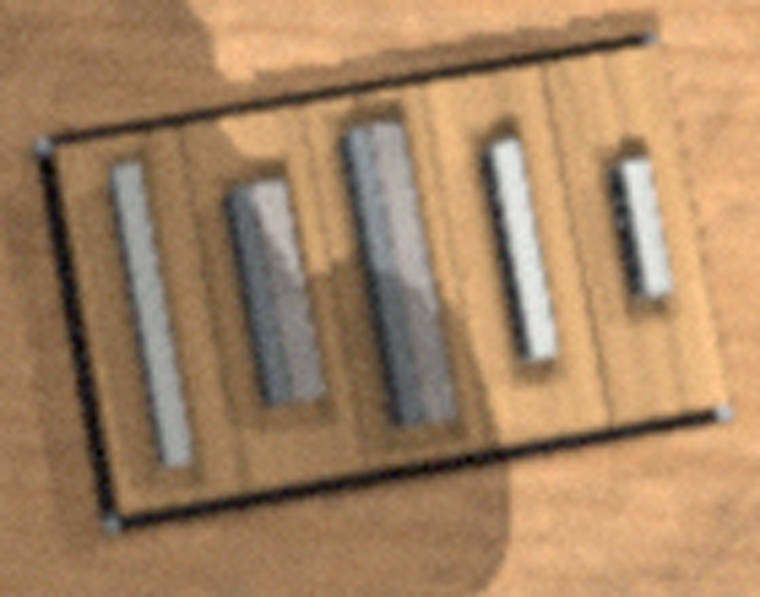

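View pics/s4.png

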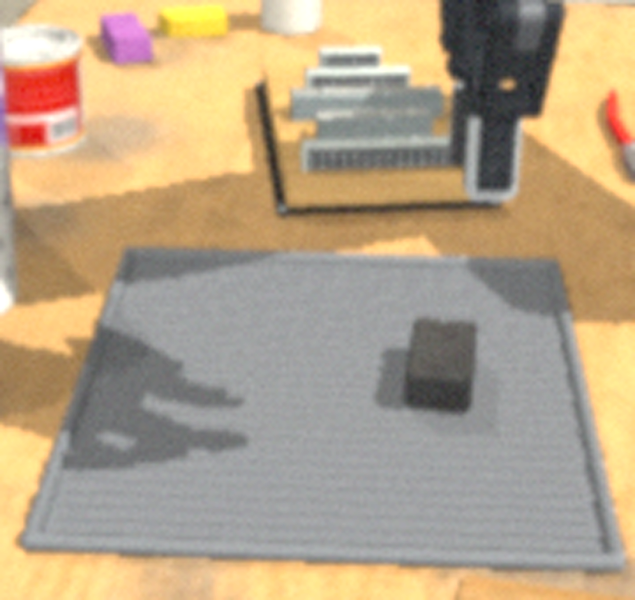

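The top view shows all four stones parallel in their own slots, with long at (150,315), thick (275,293), middle (520,250) and short (643,228). The stored stone is unmoved at (400,270). In the side view every stone stands upright with a level top, and the rubber block is alone on the tray, untouched.

```bash
python3 -c "
from h import *
print(hand_in())"
```

```text
the job is handed in; nothing more can be done
None
```

I put all four stones upright in their matching slots and handed the job in at about 23 s; the last pictures show them centred and level, with the stored stone and rubber block unmoved, but the hand-in reported no verdict.

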